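Turn the drained heating block over and load it into the dry bath

TASK

The aluminium heating block has been left to drain upside down on the flat mat. Turn it over and lower it gently into the dry bath's pocket with its wells facing up, fully home and level; then flip the bath's toggle switch over to on, and leave the jar, the bottle and the carton where they stand.

Things in the scene. Friction and masses are not known exactly. Their poses are not given: they have to be found in the camera images.
- block: Plain aluminium block, 52 mm (own x) by 40 mm (own y) by 46 mm (own z), 0.15 to 0.27 kg, flat sides. Six round wells (11.5 mm wide, 34 mm deep) open in one 52 x 40 face; the opposite 52 x 40 face is the plain base. Origin: centre of the face with the wells; own z points from there to the plain base, so z points UP at the start (wells down on the mat) and must point DOWN at the end (wells up). A half turn about its own z makes no difference. It stands steadily on any face.
- block_center (a point): Centre of the block, 23 mm along own z from the body origin; same axes.
- mat: Flat grey drain mat, fixed, 190 mm (x) by 170 mm (y), 3 mm thick; origin at the centre of its underside, z up.
- bath: Dry bath (block heater), fixed: cream box 170 mm (own x) by 180 mm (own y), its flat top deck 68 mm above the table. Seen in its own frame the box reaches from -85 to 85 mm in x and from -118 to 62 mm in y. Origin: on the table directly under the pocket's centre; own x runs roughly away from the robot, z up. Everything around the pocket is flat deck except for the toggle.
- pocket (a point): Centre of the pocket's floor, 53 mm above the table, axes as the bath's. The pocket is a rectangular recess in the deck, 56 mm (bath x) by 44 mm (bath y) and 15 mm deep, its mouth bevelled 3 mm wider all round; the block fits with 4 mm of play in length and 4 mm in width, either way round, and stands 31 mm proud of the deck when home.
- toggle (a joint): Toggle switch angle: 0 = off, its lever leaning 26 degrees towards the robot (bath -x); 0.9 rad = on, leaning the same towards bath +x. It stays where it is left; about 2 N at its tip moves it, and it meets a hard stop at either end.
- toggle_tip (a point): Centre of the 13 mm ball tip of the metal toggle lever (10 mm thick), 30 mm from its pivot, which lies at bath (-40, -85, 72) mm. The tip starts about 99 mm above the table and moves on an arc, in the bath's x-z plane.
- jar: Bystander: clear jar with a white cap, 60 mm across, 75 mm tall; origin under its centre.
- amber: Bystander: amber glass bottle with a black cap, 48 mm across, 100 mm tall; origin under its centre.
- carton: Bystander: reagent carton, 70 x 100 mm, 60 mm tall; origin under its centre.

How it is judged (in metres and radians):
On the way, in this order (a step that is already met when the one before it is completed fails the run):
1. the block is home in the pocket, wells up (horizontal distance between block and pocket below 0.006 m and angle between block's own z axis and vertical above 3.07 rad and z of block in the frame of pocket between 0.041 and 0.049 m and contact force between block and the fingers below 0.1 N), for 0.3 s.
2. the toggle is flipped to on (value of joint toggle above 0.7 rad), for 0.1 s.
At the end, for the whole second after the job is handed in: The block rests in the dry bath's pocket with its wells up: within 6 mm of the pocket's centre, upright within 4 degrees, its wells face 41 to 49 mm above the pocket floor (46 mm when home); the toggle reads above 0.7 rad; the block is at rest (horizontal distance between block and pocket below 0.006 m and angle between block's own z axis and vertical above 3.07 rad and z of block in the frame of pocket between 0.041 and 0.049 m and value of joint toggle above 0.7 rad and linear speed of block below 0.02 m/s); the robot touches nothing.
It fails at once if the block is dropped or slammed into the pocket (over 0.45 m/s close above it) (horizontal distance between block and pocket below 0.02 m and z of block_center in the frame of pocket below 0.058 m and linear speed of block above 0.45 m/s).
It fails at once if a bystander is moved by more than 30 mm or tipped (distance of any of jar, amber, carton from where it was at the start of the episode above 0.03 m or angle between any of jar, amber, carton's own z axis and vertical above 0.5 rad).
It also fails if it takes over 72 s, if anything falls off the work surface, if the arm or the gripper's body presses on something with over 40 N, if the wrist force passes 120 N, or if a joint passes its speed limit or range.

ROBOT

A 6-joint arm with a two-finger parallel gripper is mounted at the origin on the work surface. World frame = base frame: x ahead of the robot, y to its left, z up, the work surface at z = 0. Lengths are in mm, angles in rad, forces in N, time in s.
With the tool pointing down it reaches from about 350 to 850 mm from the base axis. Payload 8.1 kg.
Tool frame: the origin (TCP) lies between the finger pads; the fingertips stand 8 mm ahead of it and the grasp point (between the pads) lies 11 mm behind it; z points along the fingers, y is the line along which they close (so a half turn about z gives the same grasp; the last joint's range is limited). The gripper opens to 85 mm and grips with 20 to 120 N. Pads are 22 mm wide; open, the fingers measure 114 mm over their backs; the gripper's body (76 mm by 85 mm) begins 54 mm behind the grasp point. The pads swing forward as they close: fully open they stand 13 mm farther back than shut.
Start: joints at [-1.353, 0.13, 1.488, -0, 1.523, -0.085], TCP at [178.937, -572.702, 239.292] pointing down, gripper open.
Joint ranges: [-2.96, 2.96], [-0.89, 2.26], [0.02, 2.5], [-1.34, 4.48], [0, 2.73], [-2.66, 2.66]. Speed limits (rad/s): [2.39, 2.39, 2.79, 3.14, 3.14, 3.14].

INTERFACE

Orientations are given as a 3x3 rotation matrix whose columns are the frame's x, y, z axes.
In Python, from station import observe, snapshot, calibration, sign_off gives the robot as it stands. The module is installed in compiled form; this text tells all that it offers.
- The arm moves only by the shell command python3 -m crank 'ROWS' [OPENING] [FORCE]. ROWS is text: rows parted by semicolons, each of 6 numbers parted by spaces: the shift along the tool's x, y, z normalised to -1 to 1, where 1 is 300 mm, then the turn, a rotation vector about the tool's x, y, z normalised to -1 to 1, where 1 is 180 degrees. In form: x y z wx wy wz; .... A call has 1 to 20 rows; each row is the pose to reach, as a shift and turn from the pose commanded when the call began, along the tool's axes at that moment, turning the shorter way round; what a row does not reach only later rows make up. A row lasts 1/8 s, in which the tool goes at most 62.5 mm and 10.7 degrees, less where a joint would pass 70% of its speed; a pose out of reach is approached as far as the arm can. A call with a number of a shift or a turn outside -1 to 1 is refused whole. A call with a gripper value outside its range is refused whole. OPENING is the gripper command: -1 is fully open, 1 is shut, values between are in proportion, set as the call begins (- or left out, the last holds). The fingers move at their own pace and stop on an object; FORCE is the grip in N (left out, the last holds). Time passes only in rows, so rows that repeat a pose let the fingers close. It gives the time, the measured TCP pose, the force, the opening and the grip force at its end, in the units of the state.
- observe(): the state, without advancing time (a new reading comes with each control period).
- snapshot(name): name is "scene" or "top"; returns the picture (480x640x3 uint8, red, green, blue); there is no depth.
- calibration(name): a dict with "fovy" (degrees; the focal length in pixels is half the picture's height over the tangent of half this angle, whatever the lens; pixels are square), "cx", "cy" (the principal point, pixels), "rvec" (rotation vector, rad) and "tvec" (3), from world to camera coordinates, as OpenCV has them. Camera axes: x right, y down, z forward; pixel columns grow to the right and rows downward; lengths in mm; the calibration is good to about 2 mm. A picture is of the moment at which its call begins. calibration takes no time and is no camera call.
- sign_off(): hands the job in; it is judged then, once.
The state is a dict: "time_s": time; "qpos": joint angles; "dq": joint speeds; "effort": joint torques, N m; "ee_pos": TCP position; "ee_rot": TCP orientation; "wrist_force": force on the tool from outside, world axes, zero at the start; "ft_torque": the same for the moment, N m; "grip_width": finger opening in mm; "gripper_force": force on a finger pad.
Only numpy, scipy, OpenCV 4.12 (cv2) and the standard library are available. Lean on these libraries where they do the work, as an engineer would, in place of code of your own. Each camera call takes 0.05 s, during which the arm holds its last target. There are 200 camera calls.

## Working session

There is one attempt and no reset: what is moved stays moved. The work goes in short steps, Python scripts to look and compute and a shell command to move; the robot and the scene stay as the last step left them, time stands still between calls to the robot, and variables do not carry over. Pictures are saved under pics/ and viewed, at most 13 in all, crops included, and the job is handed in when it is done.

```bash
mkdir -p pics; python3 - <<'E'
from station import *
import cv2
for n in("scene","top"):
    cv2.imwrite(f"pics/{n}0.png",snapshot(n)[:,:,::-1]); print(n,calibration(n))
o=observe(); print(o)
E
```

```text
scene {'fovy': 57.391418207720804, 'cx': 324.4913745726771, 'cy': 231.60695203557924, 'rvec': array([ 1.26955671,  2.34419724, -0.89529934]), 'tvec': array([ 328.4351075 , -316.60243999, 1662.56483042])}
top {'fovy': 52.21768320990632, 'cx': 318.0631473343512, 'cy': 241.51138051439995, 'rvec': array([ 2.17029176, -2.18544049,  0.09698147]), 'tvec': array([  -3.50481749,  637.2403397 , 1178.57838049])}
{'time_s': 0.1, 'qpos': array([-1.35337795e+00,  1.31105794e-01,  1.48918436e+00,  6.43993768e-06,
        1.52301654e+00, -8.54151772e-02]), 'dq': array([-0.00043274, -0.00161946, -0.00239981,  0.00024853,  0.0007367 ,
        0.0007459 ]), 'effort': array([ 1.83285156e-03, -5.70952106e+01, -5.01940048e+01, -1.60853865e-04,
        8.18972709e-03,  6.58639624e-05]), 'ee_pos': array([ 178.84356625, -572.20873464,  238.32961554]), 'ee_rot': array([[ 9.54495403e-01,  2.98225408e-01, -3.63454416e-04],
       [ 2.98225590e-01, -9.54493945e-01,  1.67507877e-03],
       [ 1.52636012e-04, -1.70724640e-03, -9.99998531e-01]]), 'wrist_force': array([-0.59799001,  0.2559226 ,  0.14619716]), 'ft_torque': array([-0.00997514,  0.03965576, -0.04633612]), 'gripper_force': 0.0, 'grip_width': 85.6793722021818}
```

View pics/scene0.png

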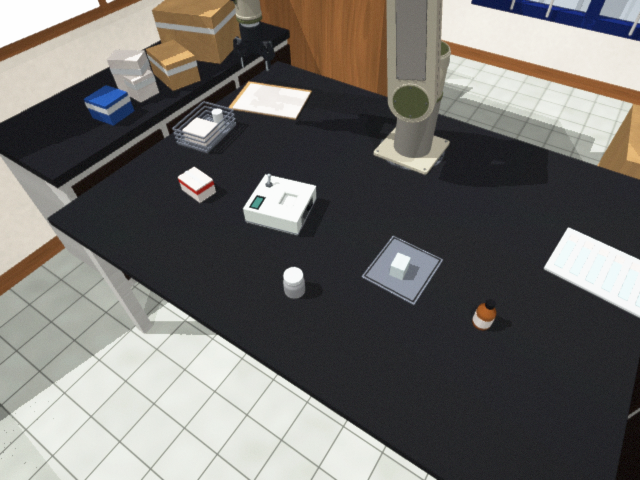

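View pics/top0.png

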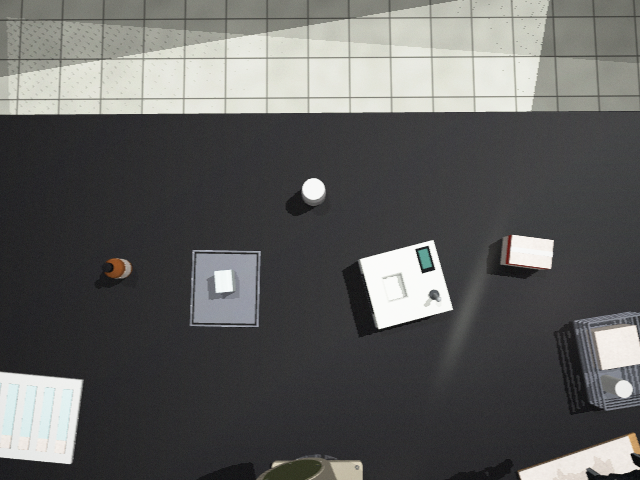

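The scene view has the block at about (400,266) on the mat and the bath at (280,203), with the toggle at (268,180). In the top view the block is at (224,281), the bath at (405,285) with its pocket at (394,287), the toggle at (433,296), the jar at (314,191), the bottle at (117,268) and the carton at (527,252).

```bash
cat > h.py <<'E'
import numpy as np, cv2
from station import *
def K(n):
    c=calibration(n); f=240/np.tan(np.radians(c['fovy']/2))
    return np.array([[f,0,c['cx']],[0,f,c['cy']],[0,0,1.]]),cv2.Rodrigues(np.array(c['rvec']))[0],np.array(c['tvec'])
def ray(n,uv,z):
    k,R,t=K(n); d=np.linalg.solve(k,np.c_[np.atleast_2d(uv),np.ones(len(np.atleast_2d(uv)))].T); d=(R.T@d).T; C=-R.T@t
    return C+d*((z-C[2])/d[:,2])[:,None]
def proj(n,P):
    k,R,t=K(n); return cv2.projectPoints(np.atleast_2d(P).astype(float),cv2.Rodrigues(R)[0],t,k,None)[0][:,0]
E
python3 - <<'E'
from h import *
im=cv2.imread('pics/top0.png'); g=cv2.cvtColor(im,cv2.COLOR_BGR2GRAY)
a=cv2.resize(im[255:310,195:255],(400,367),interpolation=cv2.INTER_CUBIC)
b=cv2.resize(im[235:335,350:460],(400,364),interpolation=cv2.INTER_CUBIC)
cv2.imwrite('pics/crop.png',np.hstack([a[:364],b]))
print(g[268:296:2,210:240:2]); 
print(g[270:304:2,380:412:2])
m=np.zeros_like(g); m[230:340,345:465]=(g[230:340,345:465]>190)*255
c=max(cv2.findContours(m,0,2)[0],key=cv2.contourArea); r=cv2.minAreaRect(c); P=cv2.boxPoints(r); print(r,P)
W=ray('top',P,68);print(W.round(1),[np.linalg.norm(W[i]-W[i-1]).round(1) for i in range(4)])
E
```

```text
[[155 155 157 156 153 157 157 157 154 155 157 156 155 158 159]
 [155 155 157 157 172 202 211 226 244 247 238 150 153 158 158]
 [155 153 220 245 248 246 245 246 249 247 243 150 145 141 156]
 [156 155 218 245 248 246 244 246 248 247 243 152 143 143 156]
 [154 113 182 245 247 245 245 246 247 248 247 153 141 136 158]
 [110 111 157 246 247 246 245 246 247 248 247 170 136 130 143]
 [110 108 157 245 247 246 245 246 247 248 247 171 146 131 132]
 [110 110 134 246 247 247 245 246 247 249 247 189 148 135 133]
 [113 110 108 246 246 247 245 246 247 249 247 191 150 131 132]
 [110 109 112 246 247 247 244 245 246 249 248 213 154 130 133]
 [106 112 111 238 246 247 245 246 246 248 246 229 150 125 131]
 [106 109 112 239 245 247 244 246 246 249 248 229 151 129 133]
 [111 111 113 213 217 200 165 120  93  93  93  89 112 132 134]
 [109 111 108 108 111 104  88  87  88  86 109 130 132 132 132]]
[[251 251 251 251 251 251 251 251 251 251 251 250 251 251 250 250]
 [251 251 251 251 250 251 251 251 251 244 232 248 251 251 250 251]
 [251 251 251 251 251 248 233 220 201 182 159 238 251 250 251 251]
 [251 250 236 22
[... 589 characters left out ...]
250 250 250 245 251 250 251 250 250 250 251 242 206 175 247 250]
 [251 250 250 248 250 250 250 250 250 250 251 241 176 201 237 250]
 [250 251 250 248 246 251 251 250 241 222 225 231 243 250 250 250]
 [250 250 250 250 240 224 215 232 243 249 250 250 251 250 250 250]
 [250 250 250 250 244 249 250 251 250 250 251 250 250 250 250 250]]
((405.88726806640625, 283.9351806640625), (72.63994598388672, 76.65505981445312), 74.8989028930664) [[359.42108 258.8546 ]
 [433.42908 238.88422]
 [452.35345 309.01575]
 [378.34546 328.98615]]
[[ 591.7 -105.7   68. ]
 [ 638.1 -282.8   68. ]
 [ 472.  -322.8   68. ]
 [ 426.8 -147.7   68. ]] [np.float64(170.1), np.float64(183.0), np.float64(170.8), np.float64(180.8)]
```

View pics/crop.png

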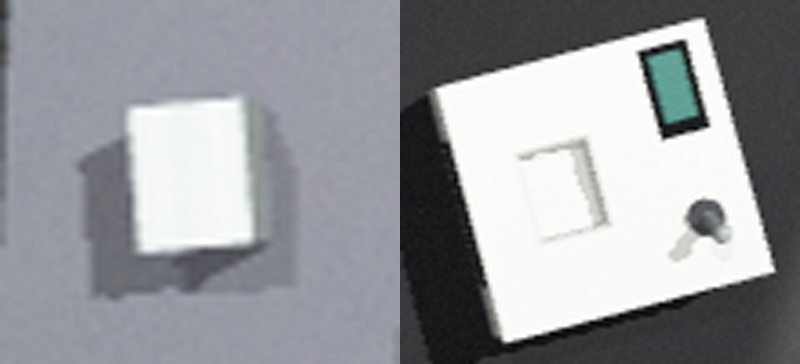

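The crop shows the block's bright top face, about 17x22 px and nearly aligned with world x, with the side wall visible to its right. It also shows the pocket and the toggle, whose dark ball is near (434,294). Next I'll compute the poses and check them against known sizes.

```bash
cat >> h.py <<'E'
from scipy.spatial.transform import Rotation as Ro
def ori(yaw,tilt):  # closing line horizontal; tilt>0: fingers point outward (+x of yaw frame), body on the robot side
    return (Ro.from_euler('z',yaw,degrees=True)*Ro.from_euler('y',-tilt,degrees=True)*Ro.from_matrix(np.diag([1.,-1,-1]))).as_matrix()
def row(p,R):
    o=observe(); M=np.array(o['ee_rot']); d=M.T@(np.array(p)-o['ee_pos'])/300; w=Ro.from_matrix(M.T@R).as_rotvec()/np.pi
    print('row',np.r_[d,w].round(4),'mm',np.linalg.norm(d)*300,'deg',np.linalg.norm(w)*180)
E
python3 - <<'E'
from h import *
im=cv2.imread('pics/top0.png'); g=cv2.cvtColor(im,cv2.COLOR_BGR2GRAY)
k,R,t=K('top'); print('cam',-R.T@t)
def rect(x0,x1,y0,y1,th,z,big=8):
    s=cv2.resize(g[y0:y1,x0:x1],None,fx=big,fy=big,interpolation=cv2.INTER_CUBIC)
    m=((s>th)*255).astype('uint8'); m=cv2.morphologyEx(m,cv2.MORPH_OPEN,np.ones((25,25)))
    c=max(cv2.findContours(m,0,2)[0],key=cv2.contourArea); P=cv2.boxPoints(cv2.minAreaRect(c))
    P=(P+.5)/big-.5+[x0,y0]; W=ray('top',P,z); print(P.round(1).tolist()); print(W.round(1).tolist(),W.mean(0).round(1))
    for i in range(4): d=W[(i+1)%4]-W[i]; print('  len %.1f ang %.1f'%(np.linalg.norm(d),np.degrees(np.arctan2(d[1],d[0]))))
rect(205,245,262,305,200,49)
rect(345,465,230,340,225,68)
# pocket: dark outline
x0,x1,y0,y1=376,412,268,306
s=cv2.resize(g[y0:y1,x0:x1],None,fx=8,fy=8,interpolation=cv2.INTER_CUBIC)
ys,xs=np.where(s<240); P=cv2.boxPoints(cv2.minAreaRect(np.c_[xs,ys].astype('float32')));P=(P+.5)/8-.5+[x0,y0]
W=ray('top',P,68); print('pocket',W.round(1).tolist(),W.mean(0),[np.linalg.norm(W[i]-W[i-1]).round(1) for i in range(4)])
# scene view of the deck & block
h=cv2.cvtColor(cv2.imread('pics/scene0.png'),cv2.COLOR_BGR2GRAY)
for n,pts in(('jar',(314,189)),('amber',(110,268)),('carton',(527,252))): print(n,ray('top',pts,{'jar':75,'amber':100,'carton':60}[n]).round(0))
c=np.vstack([im[245:310,195:255]]); 
s=cv2.imread('pics/scene0.png'); a=cv2.resize(s[165:245,235:325],(450,400),interpolation=cv2.INTER_CUBIC); b=cv2.resize(s[245:285,380:420],(350,350),interpolation=cv2.INTER_CUBIC)
b=cv2.copyMakeBorder(b,0,50,0,0,0); cv2.imwrite('pics/crop2.png',np.hstack([a,b]))
E
```

```text
cam [ 532.40202368   -5.14824036 1229.49425133]
[[213.6, 270.5], [230.8, 269.1], [232.6, 291.0], [215.4, 292.4]]
[[567.1, 243.9, 49.0], [570.2, 202.5, 49.0], [517.7, 197.8, 49.0], [514.7, 239.1, 49.0]] [542.4 220.8  49. ]
  len 41.5 ang -85.7
  len 52.7 ang -174.9
  len 41.4 ang 94.2
  len 52.7 ang 5.3
[[359.6, 258.9], [433.5, 239.1], [452.3, 308.9], [378.4, 328.8]]
[[591.6, -106.2, 68.0], [637.7, -283.0, 68.0], [472.2, -322.6, 68.0], [427.3, -147.8, 68.0]] [ 532.2 -214.9   68. ]
  len 182.7 ang -75.4
  len 170.1 ang -166.5
  len 180.4 ang 104.4
  len 169.5 ang 14.2
pocket [[549.1, -156.2, 68.0], [561.8, -204.7, 68.0], [501.5, -219.7, 68.0], [488.9, -171.4, 68.0]] [ 525.30858522 -187.99206052   68.        ] [np.float64(62.1), np.float64(50.2), np.float64(62.2), np.float64(49.9)]
jar [[759.   1.  75.]]
amber [[573. 472. 100.]]
carton [[ 606. -508.   60.]]
```

View pics/crop2.png

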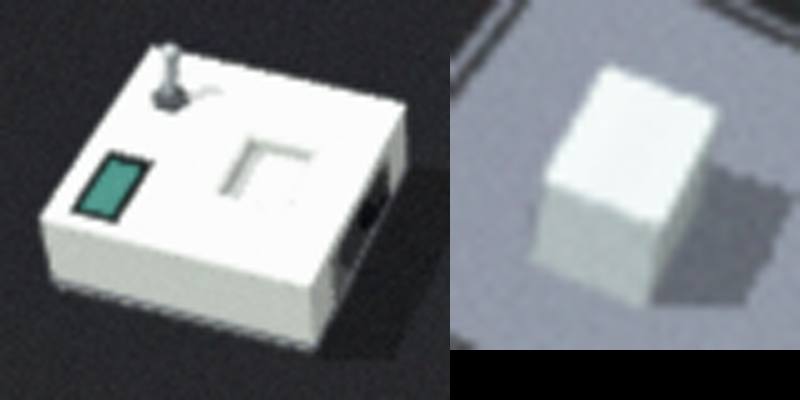

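```bash
python3 - <<'E'
from h import *
row([420,-420,240],ori(17.35,0))
E
```

```text
row [ 9.186e-01 -2.446e-01 -5.000e-03 -5.000e-04 -0.000e+00  0.000e+00] mm 285.1783908816725 deg 0.09821401704604035
```

```bash
r=".919 -.245 0 0 0 0"; python3 -m crank '.919 -.245 0 0 0 0;.919 -.245 0 0 0 0;.919 -.245 0 0 0 0;.919 -.245 0 0 0 0;.919 -.245 0 0 0 0;.919 -.245 0 0 0 0' -1 60
python3 -m crank '.543 -.843 0 0 0 0;.543 -.843 0 0 0 0;.543 -.843 0 0 0 0;.543 -.843 0 0 0 0;.543 -.843 0 0 0 0;.543 -.843 0 0 0 0;.543 -.843 0 0 0 0'
python3 -m crank '.193 -.952 0 0 0 0;.193 -.952 0 0 0 0;.193 -.952 0 0 0 0;.193 -.952 0 0 0 0;.193 -.952 0 0 0 0;.193 -.952 0 0 0 0;.193 -.952 0 0 0 0'
python3 - <<'E'
from h import *
R=ori(5,45); z=R[:,2]; c=np.array([542.4,220.6,30]); print(z)
print(observe()['ee_pos'])
row(c+7*z-110*z,R)
E
```

```text
time_s: 0.85
ee_pos: [422.1, -418.3, 238.7]
ee_rot: [[0.953, 0.302, -0.0], [0.302, -0.953, 0.001], [0.0, -0.001, -1.0]]
wrist_force: [0.7, 0.2, -0.2]
grip_width: 85.1
gripper_force: 0.0
time_s: 1.72
ee_pos: [499.9, -131.2, 239.1]
ee_rot: [[0.955, 0.298, -0.001], [0.298, -0.955, -0.001], [-0.001, 0.0, -1.0]]
wrist_force: [0.0, -0.9, -0.5]
grip_width: 85.3
gripper_force: 0.0
time_s: 2.6
ee_pos: [470.8, 157.8, 239.1]
ee_rot: [[0.955, 0.297, -0.0], [0.297, -0.955, -0.001], [-0.001, 0.001, -1.0]]
wrist_force: [-1.0, -0.4, -0.1]
grip_width: 85.5
gripper_force: 0.0
[ 0.70441603  0.06162842 -0.70710678]
[470.78780105 157.8489914  239.10464608]
row [ 0.053  -0.1808  0.4541 -0.0265  0.2492  0.0647] mm 147.48712915230305 deg 46.58141116189635
```

```bash
python3 -m crank '.053 -.181 .454 -.0265 .249 .065;.053 -.181 .454 -.0265 .249 .065;.053 -.181 .454 -.0265 .249 .065;.053 -.181 .454 -.0265 .249 .065;.053 -.181 .454 -.0265 .249 .065;.053 -.181 .454 -.0265 .249 .065;.053 -.181 .454 -.0265 .249 .065'
python3 - <<'E'
from h import *
R=ori(5,45); z=R[:,2]; c=np.array([542.4,220.6,30]); print(observe()['qpos'])
row(c+7*z,R)
E
```

```text
time_s: 3.48
ee_pos: [477.3, 221.8, 103.4]
ee_rot: [[0.712, 0.082, 0.697], [0.063, -0.997, 0.053], [0.699, 0.006, -0.715]]
wrist_force: [-0.4, -0.1, -0.6]
grip_width: 85.3
gripper_force: 0.0
[ 0.55720521 -0.50500706  2.49742376 -0.68175358  0.53886563  2.52767382]
row [-1.660e-02  2.020e-02  3.493e-01  2.400e-03  3.500e-03  2.000e-04] mm 105.08332980926464 deg 0.7639684823751454
```

```bash
python3 -m crank '-.0166 .02 .17 .0024 .0035 0;-.0166 .02 .17 .0024 .0035 0;-.0166 .02 .25 .0024 .0035 0;-.0166 .02 .25 .0024 .0035 0;-.0166 .02 .349 .0024 .0035 0;-.0166 .02 .349 .0024 .0035 0;-.0166 .02 .349 .0024 .0035 0'
python3 - <<'E'
from h import *
R=ori(5,45); z=R[:,2]; c=np.array([542.4,220.6,30]); print(observe()['qpos'])
row(c+7*z,R)
cv2.imwrite('pics/g1.png',np.vstack([cv2.resize(snapshot('scene')[200:300,330:490],(640,300)) [:,:400],np.zeros((0,400,3))]).astype('uint8') if 0 else np.hstack([cv2.resize(snapshot('scene')[190:310,330:450],(400,400)),cv2.resize(snapshot('top')[220:340,165:285],(400,400))])[:,:,::-1])
E
```

```text
time_s: 4.35
ee_pos: [549.5, 213.9, 40.8]
ee_rot: [[0.718, 0.102, 0.689], [0.066, -0.995, 0.078], [0.693, -0.01, -0.721]]
wrist_force: [-0.4, -0.4, 0.9]
grip_width: 85.3
gripper_force: 0.0
[ 0.40527124 -0.13279972  2.35860261 -0.8737036   0.2634932   2.65577458]
row [-0.04   -0.0237  0.0348 -0.0057  0.0062  0.0011] mm 17.436292874143078 deg 1.5335233968543938
```

View pics/g1.png

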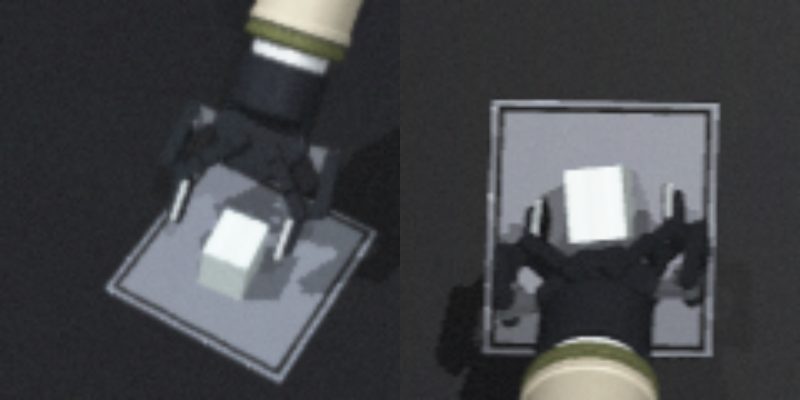

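The right-hand picture shows the fingers straddling the block squarely, but joint 6 is at its limit. I'll back off and use the half-turned wrist, which gives the same grasp.

```bash
python3 -m crank '0 0 -.2 0 0 0;0 0 -.4 0 0 0;0 0 -.5 0 0 0;0 0 -.5 0 0 0;0 0 -.5 0 0 0'
python3 - <<'E'
from h import *
print(observe()['qpos']);row([480,200,240],ori(-20,0))
E
```

```text
time_s: 5.08
ee_pos: [461.7, 216.2, 155.4]
ee_rot: [[0.729, 0.096, 0.678], [0.068, -0.995, 0.068], [0.682, -0.003, -0.732]]
wrist_force: [0.8, 0.5, -0.5]
grip_width: 85.6
gripper_force: 0.0
[ 0.54216554 -0.70243466  2.49798346 -0.46920715  0.70211024  2.27850989]
row [ 0.2331  0.0589 -0.1686 -0.054  -0.2345  0.1346] mm 88.10093517319149 deg 49.62826176343401
```

```bash
python3 - <<'E'
from h import *
row([480,200,240],ori(85,0))
E
```

```text
row [ 0.2331  0.0589 -0.1686  0.1643 -0.1992 -0.4197] mm 88.10093517319149 deg 88.69682764838124
```

```bash
python3 -m crank '.233 .059 -.169 .164 -.199 -.42;.233 .059 -.169 .164 -.199 -.42;.233 .059 -.169 .164 -.199 -.42;.233 .059 -.169 .164 -.199 -.42;.233 .059 -.169 .164 -.199 -.42;.233 .059 -.169 .164 -.199 -.42;.233 .059 -.169 .164 -.199 -.42;.233 .059 -.169 .164 -.199 -.42;.233 .059 -.169 .164 -.199 -.42;.233 .059 -.169 .164 -.199 -.42'
python3 - <<'E'
from h import *
R=ori(185,-40); z=R[:,2]; c=np.array([542.4,220.6,31]); print(observe()['qpos'],z)
row(c+7*z-90*z,R)
E
```

```text
time_s: 6.32
ee_pos: [480.0, 199.3, 236.4]
ee_rot: [[0.087, 0.996, -0.006], [0.996, -0.087, -0.004], [-0.004, -0.005, -1.0]]
wrist_force: [0.0, 0.8, -0.8]
grip_width: 85.5
gripper_force: 0.0
[ 0.29622606 -0.07956309  1.70702271 -0.0018857   1.52079709  0.38348978] [ 0.64034161  0.05602263 -0.76604444]
row [ 0.0598  0.0284  0.4723 -0.1954 -0.1625 -0.5295] mm 143.0847696733517 deg 105.71419112634614
```

```bash
python3 -m crank '.06 .028 .2 -.195 -.1625 -.53;.06 .028 .2 -.195 -.1625 -.53;.06 .028 .2 -.195 -.1625 -.53;.06 .028 .2 -.195 -.1625 -.53;.06 .028 .2 -.195 -.1625 -.53;.06 .028 .2 -.195 -.1625 -.53;.06 .028 .2 -.195 -.1625 -.53;.06 .028 .2 -.195 -.1625 -.53;.06 .028 .2 -.195 -.1625 -.53;.06 .028 .2 -.195 -.1625 -.53;.06 .028 .47 -.195 -.1625 -.53;.06 .028 .47 -.195 -.1625 -.53;.06 .028 .47 -.195 -.1625 -.53'
python3 - <<'E'
from h import *
R=ori(185,-40); z=R[:,2]; c=np.array([542.4,220.6,31]); print(observe()['qpos'],z)
row(c+7*z,R)
E
```

```text
time_s: 7.95
ee_pos: [487.7, 215.1, 94.5]
ee_rot: [[-0.764, -0.086, 0.64], [-0.066, 0.996, 0.055], [-0.642, 0.0, -0.766]]
wrist_force: [0.4, -0.7, 1.1]
grip_width: 85.0
gripper_force: 0.0
[ 0.48715898 -0.44424391  2.4382139  -0.50284158  0.54717699 -0.81751503] [ 0.64034161  0.05602263 -0.76604444]
row [-4.300e-03  2.700e-03  3.032e-01 -2.000e-04 -2.000e-04 -3.000e-04] mm 90.96991571687471 deg 0.0691925561583838
```

```bash
python3 -m crank '-.004 .003 .1 0 0 0;-.004 .003 .2 0 0 0;-.004 .003 .25 0 0 0;-.004 .003 .303 0 0 0;-.004 .003 .303 0 0 0;-.004 .003 .303 0 0 0'
python3 -m crank '-.004 .003 0 0 0 0;-.004 .003 0 0 0 0;-.004 .003 0 0 0 0' >/dev/null; python3 - <<'E'
from h import *
R=ori(185,-40); z=R[:,2]; c=np.array([542.4,220.6,31]); print(observe()['qpos'],observe()['ee_pos'])
row(c+7*z,R)
E
```

```text
time_s: 8.7
ee_pos: [549.8, 222.9, 30.9]
ee_rot: [[-0.759, -0.087, 0.645], [-0.066, 0.996, 0.057], [-0.647, 0.001, -0.762]]
wrist_force: [1.3, 0.7, 0.2]
grip_width: 85.7
gripper_force: 0.0
[ 0.43003212 -0.07618669  2.29462885 -0.73279789  0.32933984 -0.59985202] [550.38346183 223.84087567  31.03306585]
row [ 0.0211 -0.0084  0.0057  0.0004  0.0017  0.    ] mm 7.034399585933877 deg 0.31223234168112335
```

```bash
python3 -m crank '.021 -.008 .006 0 0 0;.021 -.008 .006 0 0 0;.021 -.008 .006 0 0 0'
python3 - <<'E'
from h import *
R=ori(185,-40); z=R[:,2]; c=np.array([542.4,220.6,31]); print(observe()['qpos'],observe()['ee_pos'])
row(c+7*z,R)
E
```

```text
time_s: 9.45
ee_pos: [546.7, 220.8, 24.8]
ee_rot: [[-0.76, -0.088, 0.644], [-0.067, 0.996, 0.057], [-0.646, 0.0, -0.763]]
wrist_force: [0.9, 0.5, 0.9]
grip_width: 85.7
gripper_force: 0.0
[ 0.42698129 -0.07253053  2.30601685 -0.75765888  0.31762318 -0.57554196] [546.6550139  220.83110945  24.84111607]
row [-0.0023  0.0005 -0.0015  0.0002  0.0013  0.0001] mm 0.8438989876135196 deg 0.24577993465876818
```

Close, lift, then check.

```bash
python3 -m crank '0 0 0 0 0 0;0 0 0 0 0 0;0 0 0 0 0 0;0 0 0 0 0 0;0 0 0 0 0 0;0 0 0 0 0 0;0 0 0 0 0 0;0 0 0 0 0 0' .9 60
python3 - <<'E'
from h import *
R=ori(185,-40); o=observe(); p=np.array(o['ee_pos']); row(p+[0,0,80],R)
E
```

```text
time_s: 10.45
ee_pos: [547.1, 221.1, 25.5]
ee_rot: [[-0.76, -0.088, 0.644], [-0.067, 0.996, 0.057], [-0.647, 0.001, -0.763]]
wrist_force: [-0.2, -0.2, 3.8]
grip_width: 39.3
gripper_force: 60.6
row [-1.725e-01  2.000e-04 -2.034e-01  3.000e-04  1.700e-03  0.000e+00] mm 80.00000000000001 deg 0.3071715887538068
```

```bash
python3 -m crank '-.1725 0 -.203 0 0 0;-.1725 0 -.203 0 0 0;-.1725 0 -.203 0 0 0;-.1725 0 -.203 0 0 0'
python3 - <<'E'
from h import *
# block centre in tool at grasp
M=ori(185,-40); ct=M.T@(np.array([542.4,220.6,26])-np.array([547.1,221.1,25.5])); print('ct',ct)
R=ori(185,50); row(np.array([540,220,29+70])-R@ct,R); print(observe()['qpos'],R[:,2])
E
```

```text
time_s: 10.95
ee_pos: [545.7, 220.2, 102.7]
ee_rot: [[-0.762, -0.087, 0.642], [-0.067, 0.996, 0.056], [-0.644, -0.001, -0.765]]
wrist_force: [-0.8, -0.8, -3.3]
grip_width: 39.3
gripper_force: 61.4
ct [ 3.29869702 -0.08846536 -3.4206391 ]
row [ 3.390e-02  1.400e-03  8.200e-03 -2.000e-04  5.005e-01  0.000e+00] mm 10.472791948051503 deg 90.09540027115284
[ 0.42679282 -0.27188428  2.29652108 -0.47159632  0.49265886 -0.88516451] [-0.76312941 -0.06676517 -0.64278761]
```

```bash
python3 -m crank '.034 .001 .008 0 .5 0;.034 .001 .008 0 .5 0;.034 .001 .008 0 .5 0;.034 .001 .008 0 .5 0;.034 .001 .008 0 .5 0;.034 .001 .008 0 .5 0;.034 .001 .008 0 .5 0;.034 .001 .008 0 .5 0;.034 .001 .008 0 .5 0;.034 .001 .008 0 .5 0;.034 .001 .008 0 .5 0;.034 .001 .008 0 .5 0'
python3 - <<'E'
from h import *
ct=np.array([3.3,-.1,-3.4])
R=ori(185,50); row(np.array([540,220,33])-R@ct,R); print(observe()['qpos'])
cv2.imwrite('pics/r1.png',np.hstack([cv2.resize(snapshot('scene')[170:310,330:470],(400,400)),cv2.resize(snapshot('top')[190:330,165:305],(400,400))])[:,:,::-1])
E
```

```text
time_s: 12.45
ee_pos: [541.3, 221.0, 98.4]
ee_rot: [[-0.647, -0.088, -0.757], [-0.058, 0.996, -0.067], [0.76, 0.001, -0.649]]
wrist_force: [-0.6, -0.0, -1.6]
grip_width: 39.7
gripper_force: 61.3
row [-1.737e-01 -2.800e-03  1.565e-01 -1.000e-04  2.800e-03  3.000e-04] mm 70.13338411781693 deg 0.5075686118044407
[ 0.23250783  1.03699922  0.74410232  0.13760036  2.21460469 -1.39422672]
```

View pics/r1.png

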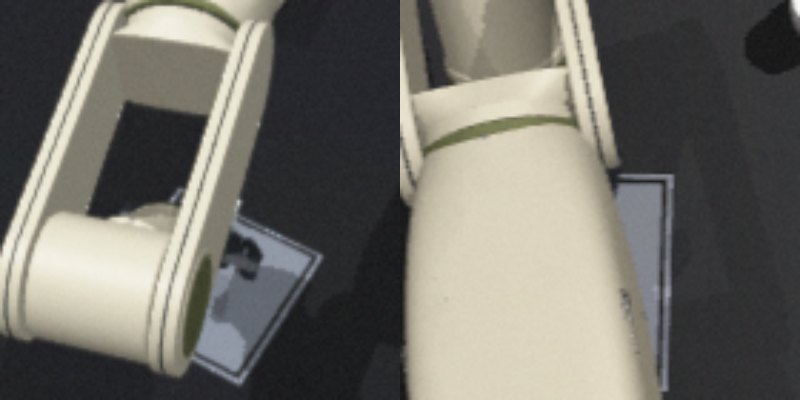

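The block itself is hidden behind the wrist and forearm, which are clear of everything. I'll lower it onto its side.

```bash
python3 -m crank '-.08 -.003 .075 0 .003 0;-.13 -.003 .12 0 .003 0;-.16 -.003 .145 0 .003 0;-.174 -.003 .156 0 .003 0;-.174 -.003 .156 0 .003 0;-.174 -.003 .156 0 .003 0'
python3 -m crank '-.005 0 .004 0 0 0;-.005 0 .004 0 0 0;-.008 0 .0065 0 0 0;-.008 0 .0065 0 0 0'
python3 - <<'E'
from h import *
ct=np.array([3.3,-.1,-3.4]); o=observe();print(o['ee_pos']+o['ee_rot']@ct,o['wrist_force'])
E
```

```text
time_s: 13.3
ee_pos: [539.5, 219.8, 27.5]
ee_rot: [[-0.638, -0.088, -0.765], [-0.057, 0.996, -0.067], [0.768, 0.001, -0.64]]
wrist_force: [0.1, -0.1, -2.8]
grip_width: 39.1
gripper_force: 61.3
time_s: 13.8
ee_pos: [539.1, 219.7, 24.9]
ee_rot: [[-0.637, -0.088, -0.766], [-0.057, 0.996, -0.067], [0.769, 0.001, -0.639]]
wrist_force: [-1.1, -1.3, 6.0]
grip_width: 39.3
gripper_force: 61.8
[539.65852406 219.66040005  29.59708517] [-1.12816208 -1.34570047  6.03869619]
```

```bash
python3 -m crank '0 0 0 0 0 0;0 0 0 0 0 0;0 0 0 0 0 0;0 0 0 0 0 0;0 0 0 0 0 0;0 0 0 0 0 0' -1
python3 -m crank '0 0 -.1 0 0 0;0 0 -.2 0 0 0;0 0 -.35 0 0 0;0 0 -.5 0 0 0;0 0 -.5 0 0 0;0 0 -.5 0 0 0'
python3 - <<'E'
from h import *
R=ori(185,-30);z=R[:,2]; row([440,200,200],R)
E
```

```text
time_s: 14.55
ee_pos: [538.9, 219.7, 23.4]
ee_rot: [[-0.637, -0.088, -0.766], [-0.057, 0.996, -0.067], [0.769, 0.001, -0.639]]
wrist_force: [-0.6, 0.4, -0.3]
grip_width: 85.4
gripper_force: 0.0
time_s: 15.3
ee_pos: [623.4, 221.6, 117.8]
ee_rot: [[-0.652, -0.084, -0.753], [-0.058, 0.996, -0.06], [0.756, 0.004, -0.655]]
wrist_force: [0.2, -0.2, 0.8]
grip_width: 85.3
gripper_force: 0.0
row [ 0.61   -0.0195  0.2854  0.0017 -0.4394 -0.001 ] mm 202.12594363684317 deg 79.10114375687907
```

```bash
python3 -m crank '0 0 -.2 0 0 0;.61 -.02 .285 0 -.44 0;.61 -.02 .285 0 -.44 0;.61 -.02 .285 0 -.44 0;.61 -.02 .285 0 -.44 0;.61 -.02 .285 0 -.44 0;.61 -.02 .285 0 -.44 0;.61 -.02 .285 0 -.44 0;.61 -.02 .285 0 -.44 0;.61 -.02 .285 0 -.44 0;.61 -.02 .285 0 -.44 0'
python3 - <<'E'
from h import *
print(observe()['qpos'])
s=snapshot('scene'); t=snapshot('top'); cv2.imwrite('pics/t2.png',t[:,:,::-1]); cv2.imwrite('pics/s2.png',s[:,:,::-1])
cv2.imwrite('pics/r2.png',np.hstack([cv2.resize(s[215:315,350:450],(400,400)),cv2.resize(t[240:320,185:265],(400,400))])[:,:,::-1])
E
```

```text
time_s: 16.68
ee_pos: [441.0, 200.5, 203.2]
ee_rot: [[-0.923, -0.083, 0.377], [-0.074, 0.997, 0.038], [-0.379, 0.008, -0.925]]
wrist_force: [-0.7, 0.8, 0.7]
grip_width: 85.3
gripper_force: 0.0
[ 0.4041407  -0.54899652  2.1888065  -0.12505069  1.13218102 -1.21610547]
```

View pics/r2.png

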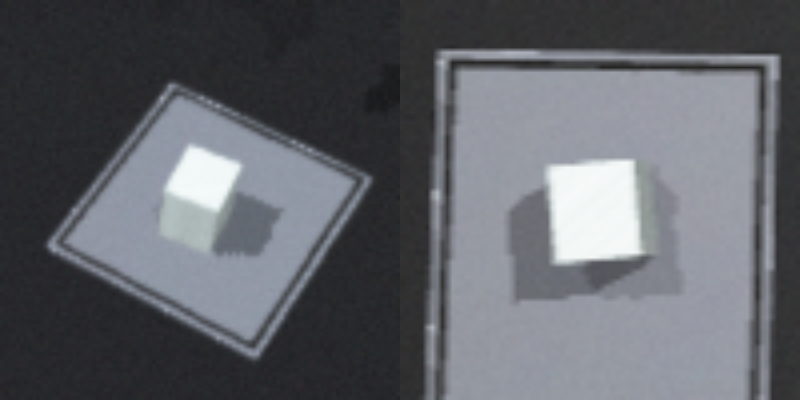

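The block now stands on its side, 52 mm tall, and the face pointing away from the robot is plain, so the wells face the robot as planned. I'll measure its top at z = 55 mm.

```bash
python3 - <<'E'
from h import *
g=cv2.cvtColor(cv2.imread('pics/t2.png'),cv2.COLOR_BGR2GRAY); x0,x1,y0,y1=200,250,262,306
s=cv2.resize(g[y0:y1,x0:x1],None,fx=8,fy=8,interpolation=cv2.INTER_CUBIC)
m=cv2.morphologyEx(((s>200)*255).astype('uint8'),cv2.MORPH_OPEN,np.ones((25,25)))
c=max(cv2.findContours(m,0,2)[0],key=cv2.contourArea); P=cv2.boxPoints(cv2.minAreaRect(c)); P=(P+.5)/8-.5+[x0,y0]; W=ray('top',P,55); C=W.mean(0)
print(C)
for i in range(4): d=W[(i+1)%4]-W[i]; print('  len %.1f ang %.1f'%(np.linalg.norm(d),np.degrees(np.arctan2(d[1],d[0]))))
R=ori(185,-40); z=R[:,2]; u=np.array([np.cos(np.radians(5)),np.sin(np.radians(5)),0])
C[2]=29; q=C-14*u; print('contact',q); row(q+7*z-90*z,R)
E
```

```text
[540.27328138 218.91892896  55.        ]
  len 41.4 ang -85.6
  len 46.8 ang -174.7
  len 41.2 ang 94.4
  len 46.8 ang 5.5
contact [526.3265556  217.69874856  29.        ]
row [ 0.0096  0.0335  0.3728  0.001  -0.1018 -0.0016] mm 112.31536230365855 deg 18.330350164061368
```

```bash
python3 -m crank '.01 .033 .373 0 -.102 -.002;.01 .033 .373 0 -.102 -.002;.01 .033 .373 0 -.102 -.002;.01 .033 .373 0 -.102 -.002;.01 .033 .373 0 -.102 -.002'
python3 - <<'E'
from h import *
R=ori(185,-40); z=R[:,2]; print(observe()['qpos']); row(np.array([526.3,217.7,29])+7*z,R)
E
```

```text
time_s: 17.4
ee_pos: [480.9, 214.3, 100.8]
ee_rot: [[-0.761, -0.085, 0.643], [-0.063, 0.996, 0.058], [-0.646, 0.004, -0.764]]
wrist_force: [0.8, 0.2, -0.4]
grip_width: 85.5
gripper_force: 0.0
[ 0.49395956 -0.48922637  2.4567368  -0.49060695  0.5684029  -0.82628779]
row [ 0.0389 -0.0028  0.3041  0.0006  0.0012 -0.0013] mm 91.96960617502518 deg 0.3359283887364972
```

```bash
python3 -m crank '.039 -.003 .1 0 0 0;.039 -.003 .2 0 0 0;.039 -.003 .25 0 0 0;.039 -.003 .304 0 0 0;.039 -.003 .304 0 0 0;.039 -.003 .304 0 0 0;.039 -.003 .304 0 0 0'
python3 - <<'E'
from h import *
R=ori(185,-40); z=R[:,2]; print(observe()['qpos']); row(np.array([526.3,217.7,29])+7*z,R)
E
```

```text
time_s: 18.27
ee_pos: [527.8, 217.2, 19.7]
ee_rot: [[-0.762, -0.087, 0.642], [-0.065, 0.996, 0.058], [-0.644, 0.003, -0.765]]
wrist_force: [0.3, 0.1, 0.9]
grip_width: 85.5
gripper_force: 0.0
[ 0.43795355 -0.11197866  2.35357332 -0.77845469  0.31798495 -0.54323345]
row [-0.0162  0.0022 -0.0033  0.0006  0.0006 -0.0007] mm 5.005687313460912 deg 0.19565424339403953
```

```bash
python3 -m crank '-.016 .002 -.003 0 0 0;-.016 .002 -.003 0 0 0;-.016 .002 -.003 0 0 0'
python3 -m crank '0 0 0 0 0 0;0 0 0 0 0 0;0 0 0 0 0 0;0 0 0 0 0 0;0 0 0 0 0 0;0 0 0 0 0 0;0 0 0 0 0 0;0 0 0 0 0 0' .9 70
python3 - <<'E'
from h import *
o=observe(); M=o['ee_rot']; ct=M.T@(np.array([540.0,219.2,29])-o['ee_pos']); print('ct',ct); row(o['ee_pos']+[5,-10,140],ori(185,-30))
E
```

```text
time_s: 18.65
ee_pos: [530.1, 217.8, 22.2]
ee_rot: [[-0.763, -0.087, 0.64], [-0.065, 0.996, 0.058], [-0.643, 0.002, -0.766]]
wrist_force: [-1.4, -0.7, -1.0]
grip_width: 85.1
gripper_force: 0.0
time_s: 19.65
ee_pos: [530.0, 217.8, 22.0]
ee_rot: [[-0.763, -0.087, 0.64], [-0.065, 0.996, 0.058], [-0.643, 0.002, -0.766]]
wrist_force: [-0.9, 0.3, 1.0]
grip_width: 39.3
gripper_force: 70.3
ct [-12.16982558   0.55058246   1.12597784]
row [-0.3105 -0.0335 -0.3487  0.0006  0.0556 -0.0005] mm 140.4457190518814 deg 10.005977966113422
```

```bash
python3 -m crank '-.1 -.01 -.115 0 0 0;-.2 -.02 -.23 0 .03 0;-.31 -.033 -.349 0 .056 0;-.31 -.033 -.349 0 .056 0;-.31 -.033 -.349 0 .056 0'
python3 - <<'E'
from h import *
ct=np.array([-12.2,0.5,1.1])
R=ori(194.3,0); print(observe()['qpos']); row([530,0,200],R)
E
```

```text
time_s: 20.27
ee_pos: [534.2, 207.4, 160.8]
ee_rot: [[-0.864, -0.086, 0.496], [-0.074, 0.996, 0.045], [-0.498, 0.002, -0.867]]
wrist_force: [0.1, 0.6, -3.0]
grip_width: 39.3
gripper_force: 71.1
[ 0.3653938  -0.32658761  2.14903581 -0.18588145  0.82330637 -1.19931239]
row [-0.0017 -0.6874 -0.1512 -0.013   0.1655 -0.0509] mm 211.14866824613966 deg 31.255180000376075
```

```bash
python3 -m crank '-.002 -.17 -.151 -.013 .1655 -.051;-.002 -.34 -.151 -.013 .1655 -.051;-.002 -.51 -.151 -.013 .1655 -.051;-.002 -.687 -.151 -.013 .1655 -.051;-.002 -.687 -.151 -.013 .1655 -.051;-.002 -.687 -.151 -.013 .1655 -.051'
python3 - <<'E'
from h import *
ct=np.array([-12.2,0.5,1.1])
R=ori(194.3,50); print(observe()['qpos']); row(np.array([525.3,-187.9,76+70])-R@ct,R)
E
```

```text
time_s: 21.02
ee_pos: [529.3, 0.8, 198.5]
ee_rot: [[-0.969, -0.247, -0.003], [-0.247, 0.969, 0.001], [0.002, 0.002, -1.0]]
wrist_force: [0.4, -0.4, -1.9]
grip_width: 38.8
gripper_force: 71.6
[-9.58157017e-02 -3.59165170e-02  1.73448417e+00  7.28778227e-04
  1.44571692e+00 -1.91633079e+00]
row [ 1.914e-01 -6.081e-01  1.411e-01  5.000e-04  2.770e-01  2.000e-04] mm 195.89834935573893 deg 49.86898203779336
```

```bash
python3 -m crank '.05 -.15 0 0 .1 0;.1 -.3 0 0 .15 0;.15 -.45 .05 0 .277 0;.191 -.608 .1 0 .277 0;.191 -.608 .141 0 .277 0;.191 -.608 .141 0 .277 0;.191 -.608 .141 0 .277 0;.191 -.608 .141 0 .277 0'
python3 - <<'E'
from h import *
ct=np.array([-12.2,0.5,1.1])
R=ori(194.3,50); o=observe(); print(o['qpos'],o['ee_pos']+o['ee_rot']@ct); row(np.array([525.3,-187.9,96])-R@ct,R)
s=snapshot('scene'); t=snapshot('top')
cv2.imwrite('pics/p1.png',np.hstack([cv2.resize(s[130:250,220:340],(400,400)),cv2.resize(t[210:330,340:460],(400,400))])[:,:,::-1])
E
```

```text
time_s: 22.02
ee_pos: [521.8, -189.9, 162.0]
ee_rot: [[-0.631, -0.249, -0.735], [-0.16, 0.968, -0.191], [0.759, -0.003, -0.651]]
wrist_force: [0.4, 1.1, -1.4]
grip_width: 39.2
gripper_force: 71.6
[-0.21874461  0.80125514  0.98916232 -0.4160975   2.11523599 -2.11359636] [ 528.58624664 -187.70114631  152.05393111]
row [-0.1349  0.0026  0.1294 -0.0011  0.0033 -0.0002] mm 56.07186256355734 deg 0.6337800440352562
```

View pics/p1.png

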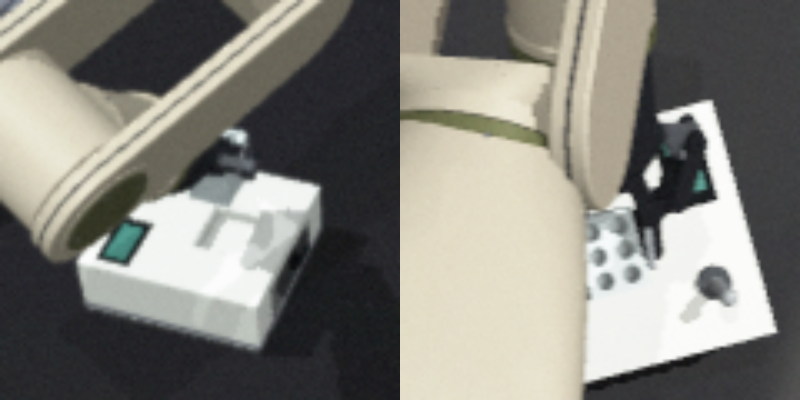

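Wells are up, with the well face at about (615,250) in the right-hand panel, and the toggle is clear. I'll descend to just above the mouth.

```bash
python3 -m crank '-.07 .003 .065 0 .0033 0;-.11 .003 .105 0 .0033 0;-.135 .003 .129 0 .0033 0;-.135 .003 .129 0 .0033 0;-.135 .003 .129 0 .0033 0;-.135 .003 .129 0 .0033 0'
python3 - <<'E'
from h import *
ct=np.array([-12.2,0.5,1.1])
R=ori(194.3,50); o=observe(); print(o['ee_pos']+o['ee_rot']@ct); row(np.array([525.3,-187.9,92])-R@ct,R);row(np.array([525.3,-187.9,76])-R@ct,R)
# wells face visible part: outline of the bright block in the top view
t=snapshot('top'); cv2.imwrite('pics/p2.png',cv2.resize(t[250:320,370:460],(720,560),interpolation=cv2.INTER_CUBIC)[:,:,::-1])
C=np.array([525.3,-187.9,0]);a=np.radians(14.3);ux=np.array([np.cos(a),np.sin(a),0]);uy=np.array([-np.sin(a),np.cos(a),0])
for x,y in((-26,-20),(26,-20)):
  for off in(0,): print('expected corner px in crop',(proj('top',C+x*ux+y*uy+[0,0,96+23])-[370,250])*8)
E
```

```text
time_s: 22.88
ee_pos: [517.4, -190.4, 103.1]
ee_rot: [[-0.618, -0.248, -0.746], [-0.158, 0.969, -0.191], [0.77, -0.0, -0.638]]
wrist_force: [0.2, 0.8, -1.5]
grip_width: 39.2
gripper_force: 71.6
[ 523.97661867 -188.16766026   93.03196417]
row [-0.0055 -0.0002 -0.001  -0.0003 -0.0018  0.0002] mm 1.6786509880722853 deg 0.3325936904904827
row [-0.0465 -0.0002  0.033  -0.0003 -0.0018  0.0002] mm 17.120662928636133 deg 0.3325936904904827
expected corner px in crop [[318.25351065 365.97358742]]
expected corner px in crop [[268.74253422 187.21545875]]
```

View pics/p2.png

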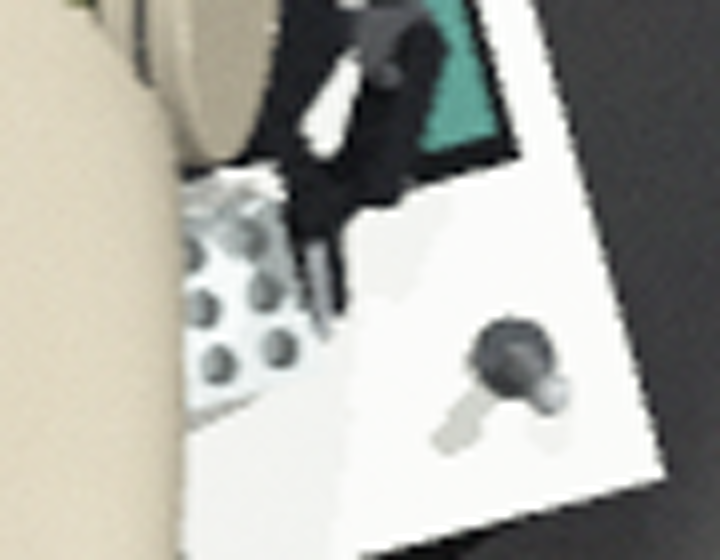

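The block's near right corner is at about (316,366), as predicted at (318,366). I'll lower slowly.

```bash
python3 -m crank '-.015 0 .008 0 -.002 0;-.02 0 .011 0 -.002 0;-.025 0 .015 0 -.002 0;-.03 0 .02 0 -.002 0;-.033 0 .022 0 -.002 0;-.033 0 .022 0 -.002 0'
python3 - <<'E'
from h import *
ct=np.array([-12.2,0.5,1.1])
R=ori(194.3,50); o=observe(); print(o['ee_pos']+o['ee_rot']@ct); row(np.array([525.3,-187.9,76])-R@ct,R)
E
```

```text
time_s: 23.68
ee_pos: [518.1, -189.9, 90.7]
ee_rot: [[-0.622, -0.248, -0.743], [-0.16, 0.969, -0.19], [0.766, 0.0, -0.642]]
wrist_force: [-0.3, 0.3, -2.2]
grip_width: 39.0
gripper_force: 71.6
[ 524.7925618  -187.72581579   80.6466218 ]
row [-0.0128 -0.0009  0.0088 -0.0002 -0.0002  0.0003] mm 4.680152380238522 deg 0.07361751532209347
```

```bash
python3 -m crank '-.006 -.001 .004 0 0 0;-.01 -.001 .007 0 0 0;-.012 -.001 .0085 0 0 0;-.012 -.001 .0085 0 0 0'
python3 -m crank '-.003 0 .0022 0 0 0;-.003 0 .0022 0 0 0;-.003 0 .0022 0 0 0'
python3 - <<'E'
from h import *
ct=np.array([-12.2,0.5,1.1])
o=observe(); print(o['ee_pos']+o['ee_rot']@ct,o['wrist_force'])
E
```

```text
time_s: 24.18
ee_pos: [518.6, -190.2, 87.0]
ee_rot: [[-0.622, -0.248, -0.743], [-0.159, 0.969, -0.19], [0.766, 0.0, -0.642]]
wrist_force: [-1.7, 0.6, 3.5]
grip_width: 38.8
gripper_force: 71.8
time_s: 24.55
ee_pos: [518.6, -190.1, 86.9]
ee_rot: [[-0.622, -0.247, -0.743], [-0.159, 0.969, -0.19], [0.767, -0.0, -0.642]]
wrist_force: [-3.2, 2.4, 9.2]
grip_width: 38.9
gripper_force: 72.4
[ 525.29268243 -187.93030843   76.84704709] [-3.22495672  2.36781367  9.17511863]
```

```bash
python3 -m crank '0 0 0 0 0 0;0 0 0 0 0 0;0 0 0 0 0 0;0 0 0 0 0 0;0 0 0 0 0 0;0 0 0 0 0 0;0 0 0 0 0 0' -1
python3 -m crank '0 0 -.05 0 0 0;0 0 -.12 0 0 0;0 0 -.25 0 0 0;0 0 -.4 0 0 0;0 0 -.5 0 0 0;0 0 -.5 0 0 0;0 0 -.5 0 0 0'
python3 - <<'E'
from h import *
print(observe()['qpos']); row([430,-200,250],ori(194.3,0))
E
```

```text
time_s: 25.42
ee_pos: [518.7, -190.2, 85.3]
ee_rot: [[-0.622, -0.248, -0.742], [-0.16, 0.969, -0.19], [0.766, 0.0, -0.643]]
wrist_force: [0.1, 0.4, -0.6]
grip_width: 85.2
gripper_force: 0.0
time_s: 26.3
ee_pos: [629.5, -161.9, 180.3]
ee_rot: [[-0.621, -0.248, -0.743], [-0.16, 0.969, -0.19], [0.767, 0.001, -0.641]]
wrist_force: [-0.5, 0.7, -0.7]
grip_width: 85.4
gripper_force: 0.0
[-0.16180282  1.19395297  0.34654333 -0.459934    2.37783882 -2.18865537]
row [ 6.116e-01  4.200e-02  3.694e-01  1.000e-04 -2.784e-01  5.000e-04] mm 214.72611689186036 deg 50.10676609532568
```

```bash
python3 -m crank '.1 .01 -.1 0 0 0;.61 .042 .37 0 -.278 0;.61 .042 .37 0 -.278 0;.61 .042 .37 0 -.278 0;.61 .042 .37 0 -.278 0;.61 .042 .37 0 -.278 0;.61 .042 .37 0 -.278 0;.61 .042 .37 0 -.278 0' 1 40
python3 - <<'E'
from h import *
print(observe()['qpos']); row([447,-295.5,180],ori(194.3,0))
s=snapshot('scene'); t=snapshot('top')
cv2.imwrite('pics/p3.png',np.hstack([cv2.resize(s[150:250,230:330],(400,400)),cv2.resize(t[235:335,350:450],(400,400))])[:,:,::-1])
g=cv2.cvtColor(t,cv2.COLOR_RGB2GRAY)
E
```

```text
time_s: 27.3
ee_pos: [427.9, -198.9, 249.1]
ee_rot: [[-0.969, -0.247, -0.027], [-0.247, 0.969, -0.006], [0.028, 0.001, -1.0]]
wrist_force: [-0.4, -0.1, 1.2]
grip_width: 0.1
gripper_force: 0.0
[-0.52925302 -0.2043052   1.79708382 -0.01927073  1.56908979 -2.34985302]
row [ 1.150e-02 -3.278e-01  2.306e-01  2.000e-04 -8.900e-03  1.000e-04] mm 120.27762803148823 deg 1.6028536950239411
```

View pics/p3.png

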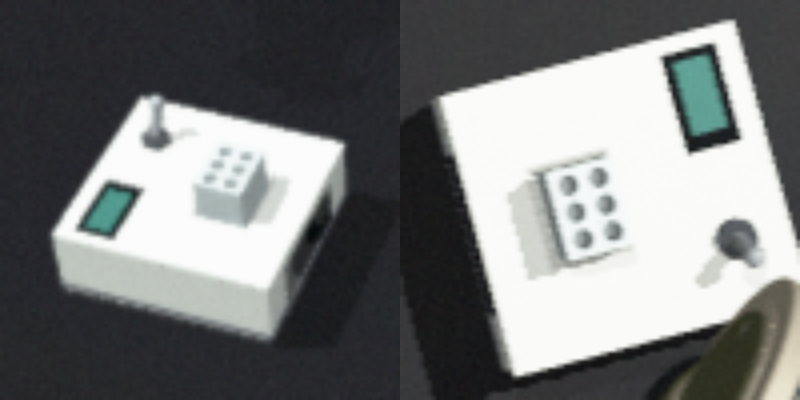

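The block is home and level with its wells up. The toggle tip is at about (439,299) in the top view. Now the toggle.

```bash
python3 -m crank '.011 -.328 .23 0 -.009 0;.011 -.328 .23 0 -.009 0;.011 -.328 .23 0 -.009 0;.011 -.328 .23 0 -.009 0'
python3 - <<'E'
from h import *
print(proj('top',[494.9,-283.4,99]), ray('top',(439.25,299.25),99)); print(observe()['qpos']); row([447,-295.5,96],ori(194.3,0))
E
```

```text
time_s: 27.9
ee_pos: [449.2, -295.6, 180.7]
ee_rot: [[-0.969, -0.249, -0.007], [-0.249, 0.969, 0.001], [0.006, 0.003, -1.0]]
wrist_force: [-0.3, -0.6, 0.9]
grip_width: -0.4
gripper_force: 0.0
[[438.60645975 299.77389493]] [[ 496.08364702 -284.91122723   99.        ]]
[-0.67522893  0.00335438  1.72871278 -0.00312711  1.4155975  -2.49684626]
row [ 0.0054  0.0012  0.2825  0.001  -0.0019  0.0006] mm 84.77392198617497 deg 0.4027202983703489
```

```bash
python3 -m crank '.005 .001 .15 0 0 0;.005 .001 .25 0 0 0;.005 .001 .283 0 0 0;.005 .001 .283 0 0 0;.005 .001 .283 0 0 0'
python3 -m crank '-.04 0 0 0 0 0;-.08 0 0 0 0 0;-.1 0 0 0 0 0;-.12 0 0 0 0 0;-.14 0 0 0 0 0;-.15 0 0 0 0 0;-.15 0 0 0 0 0'
python3 - <<'E'
from h import *
o=observe(); a=np.radians(14.3); d=o['ee_pos']-[525.3,-187.9,0]; print('bath x',d[0]*np.cos(a)+d[1]*np.sin(a),'y',-d[0]*np.sin(a)+d[1]*np.cos(a))
E
```

```text
time_s: 28.52
ee_pos: [449.1, -297.0, 98.9]
ee_rot: [[-0.968, -0.25, -0.002], [-0.25, 0.968, -0.002], [0.003, -0.002, -1.0]]
wrist_force: [0.0, -0.4, 0.2]
grip_width: 0.0
gripper_force: 0.0
time_s: 29.4
ee_pos: [491.7, -285.2, 96.5]
ee_rot: [[-0.968, -0.249, -0.004], [-0.249, 0.968, -0.0], [0.004, 0.001, -1.0]]
wrist_force: [0.3, -0.6, -0.2]
grip_width: -0.3
gripper_force: 0.2
bath x -56.57959145324632 y -85.97308437631426
```

```bash
python3 -m crank '-.01 0 0 0 0 0;-.02 0 0 0 0 0;-.03 0 0 0 0 0;-.03 0 0 0 0 0'
python3 -m crank '-.01 0 0 0 0 0;-.015 0 0 0 0 0;-.015 0 0 0 0 0'
```

```text
time_s: 29.9
ee_pos: [500.4, -282.9, 96.5]
ee_rot: [[-0.968, -0.249, -0.004], [-0.249, 0.968, -0.0], [0.004, 0.001, -1.0]]
wrist_force: [-1.4, -0.5, 0.8]
grip_width: -0.1
gripper_force: 1.1
time_s: 30.28
ee_pos: [502.5, -282.4, 96.1]
ee_rot: [[-0.968, -0.249, -0.009], [-0.249, 0.968, -0.0], [0.009, 0.002, -1.0]]
wrist_force: [-12.6, -2.5, 4.0]
grip_width: -0.4
gripper_force: 6.8
```

```bash
python3 -m crank '.05 0 0 0 0 0;.12 0 0 0 0 0;.17 0 -.1 0 0 0;.17 0 -.25 0 0 0;.3 0 -.4 0 0 0;.3 0 -.5 0 0 0;.3 0 -.5 0 0 0;.3 0 -.5 0 0 0'
python3 - <<'E'
from h import *
s=snapshot('scene'); t=snapshot('top')
cv2.imwrite('pics/p4.png',np.hstack([cv2.resize(s[150:250,230:330],(400,400)),cv2.resize(t[235:335,350:450],(400,400))])[:,:,::-1])
print((proj('top',[[525.3-27*.969+85*.247,-187.9-27*.247-85*.969,99]])-[350,235])*4+[400,0])
E
```

```text
time_s: 31.28
ee_pos: [417.9, -304.0, 246.1]
ee_rot: [[-0.968, -0.249, -0.004], [-0.249, 0.968, 0.0], [0.004, 0.001, -1.0]]
wrist_force: [-0.3, -0.1, 0.4]
grip_width: 0.3
gripper_force: 0.0
[[741.93431093 214.98581641]]
```

View pics/p4.png

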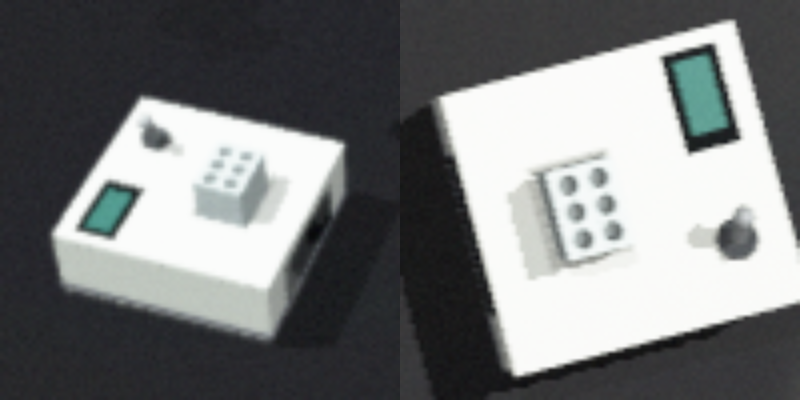

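The toggle tip is at (742,214), where the on position was predicted (742,215). The block hasn't moved from the pocket, so I'm handing in.

```bash
python3 -c "from station import *; print(sign_off())"
```

```text
the job is handed in; nothing more can be done
None
```

The block sits in the pocket, wells up and level, and the toggle is on; the last pictures confirm both. The arm stayed clear of the jar, bottle and carton. I handed the job in at about 31 s, and the sign-off returned no verdict.

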